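# Pump the squeeze clamp shut on a coat-peg block and keep the pressure on

## Robot

A 6-joint arm with a two-finger parallel gripper is mounted at the origin on the work surface. World frame = base frame: x ahead of the robot, y to its left, z up, the work surface at z = 0. Lengths are in m, angles in rad, forces in N, time in s.
With the tool pointing down it reaches from about 0.3 to 0.875 m from the base axis. Payload 4.2 kg.
Tool frame: the origin (TCP) lies between the finger pads; the fingertips stand 11 mm ahead of it and the grasp point (between the pads) lies 8 mm behind it; z points along the fingers, y is the direction in which the jaws open and shut (so a half turn about z gives the same grasp; the last joint's range is limited). The gripper opens to 85 mm and grips with 20 to 120 N. Pads are 22 mm wide; open, the fingers measure 114 mm over their backs; the gripper's body (76 mm by 85 mm) begins 54 mm behind the grasp point. The pads swing forward as they close: fully open they stand 13 mm farther back than shut.
Start: joints at [-1.124, 0.32, 1.565, -0, 1.257, -0.02], TCP at [0.259, -0.513, 0.242] pointing down, gripper open.
Joint ranges: [-3.11, 3.11], [-0.84, 2.01], [0.21, 2.61], [-1.34, 4.49], [0.05, 2.63], [-2.56, 2.56]. Speed limits (rad/s): [2.57, 2.57, 3.14, 3.14, 3.14, 3.14].

## Interface

Orientations are given as a unit quaternion [x, y, z, w].
In Python, from station import arm, imaging, finder gives the robot as it stands.
- The arm moves only by the shell command python3 -m handwheel 'ROWS' [FORCE]. ROWS is JSON, a list of rows, each a list of 3 entries, a list of its own where there are three numbers: the shift along the world's x, y, z in m, then the turn, a rotation vector about the world's x, y, z in rad, then the finger opening in m, from 0 to 0.0854. In form: [[[dx, dy, dz], [rx, ry, rz], claw], ...]. A call has 1 to 10 rows; each row shifts and turns the pose as measured when the row begins; what a row does not reach is not made up. A row lasts 1/10 s, in which the tool goes at most 50 mm and 8.59 degrees, less where a joint would pass 70% of its speed; a pose out of reach is approached as far as the arm can. A call with a gripper value outside its range is refused whole. The fingers move at their own pace and stop on an object; FORCE is the grip in N (left out, the last holds). Time passes only in rows, so rows that do not move let the fingers close. It gives the time, the measured TCP pose, the force and the opening at its end, in the units of the state.
- arm.state(): the state, without advancing time (a new reading comes with each control period).
- imaging.grab_frame(name): name is "scene" or "top" or "wrist"; returns (picture, depth): 480x640x3 uint8, blue, green, red; 480x640 float32, m along the optical axis (not along the pixel's ray), 0 where there is no reading.
- imaging.camera_info(name): a dict with "fx", "fy", "cx", "cy" (pixels), "dist_coeffs" ([k1, k2, p1, p2, k3] as OpenCV has them; the pictures are not rectified), "R" (3x3) and "t" (3): a world point X has camera coordinates R X + t; the wrist camera has in their place "T_tool_cam" (4x4, takes a point from camera to tool coordinates, whose origin is the TCP and whose axes are the flange's). Camera axes: x right, y down, z forward; pixel columns grow to the right and rows downward; lengths in m; the calibration is good to about 2 mm. A picture is of the moment at which its call begins: read the wrist's pose just before it. camera_info takes no time and is no camera call.
- arm.sign_off(): hands the job in, once; it reports no verdict.
Trained networks look in the newest picture that a camera, given by its name, has taken for a name from the list of things; names that differ only in an ending like _2 or _b are one class to them, and where a whole thing is asked for, a point or a joint stands for the part that bears it (a point fixed in the world has none). Each returns a list of dicts, best first, with "confidence" (0 to 1); they miss things now and then, are a little off and sometimes report something else, mostly with a low value. They report only what shows in the picture. A call takes as long as a camera call.
- finder.boxes_of(query, camera): "uv" ([column, row] in pixels, amid what is visible of it).
- finder.spot_point(query, camera): "uv" ([column, row] in pixels: a listed point, or the origin of a listed thing).
The state is a dict: "time_s": time; "q": joint angles; "joint_velocities": joint speeds; "joint_torque": joint torques, N m; "ee_pos": TCP position; "ee_rot": TCP orientation; "contact_force": force on the tool from outside, world axes, zero at the start; "wrist_torque": the same for the moment, N m; "width": finger opening in m.
Only numpy, scipy, OpenCV 4.12 (cv2) and the standard library are available. Lean on these libraries where they do the work, as an engineer would, in place of code of your own. Each camera call takes 0.05 s, during which the arm holds its last target. There are 200 camera calls.

## Task

Stand the light-wood peg block in the clamp's bed by the fixed blue jaw, let go, then stand the dark backing plate broad face to it, between the block and the moving jaw, and let go. Then pump the two orange levers by squeezing them together and letting them spring open again until the moving jaw has pressed plate and block firmly against the fixed jaw, and finish while still holding the levers squeezed, firm but not so hard that the wood is crushed. Do not push the moving jaw itself, and leave the bowl, the deodorant can and the sunglasses case where they are.

Things in the scene. Friction and masses are not known exactly. Their poses are not given: they have to be found in the camera images.
- block: Light-wood coat-peg block, 30 (its x) x 36 (its y) x 50 mm tall, with a small dark turned peg (16 mm wide, 16 mm high) on top; 40 to 100 g. Stands upright on the chest. Origin at the centre of its underside, z up. In the clamp its 30 mm side lies along the clamp (its x along the bed's x, either way round).
- plate: Dark-wood backing plate, 14 (its x) x 46 (its y) x 50 mm tall, 35 to 75 g. Stands on its edge on the chest. Origin at the centre of its underside, z up. In the clamp its 14 mm side lies along the clamp (its x along the bed's x, either way round).
- bed (a point): Clamp's bed floor at the foot of the fixed jaw's face, on the middle line, 10 mm above the chest. z up, x along the clamp from moving to fixed jaw, y across. The dark bed reaches 105 mm back from here (to x = -105 mm) between two rails 10 mm high, 54 mm apart inside, 66 mm outside. Block at x = -15 mm is flush with the fixed jaw; plate at x = -37 mm is then flush with the block.
- anvil: Fixed blue jaw: 20 mm thick along the clamp, 34 mm wide, 44 mm high above the bed floor. Origin at the foot of its face (same point and axes as the bed point).
- jaw_face: Moving blue jaw: 18 mm thick along the clamp, 34 mm wide, 40 mm high, standing 1.5 mm above the bed floor. Origin at the foot of the face that presses, x towards the fixed jaw. It slides only along the clamp. Pushing it directly (over 3 N) is not allowed.
- jaw (a joint): Advance of the moving jaw in m, 0 to 0.07; at 0 its face is 100 mm from the fixed jaw, and the gap shrinks by the joint value. Starts at 0 to 0.022. Ratchet: it moves on when the levers are squeezed and stays when they open, held only by about 2.5 N of friction, so pressure lasts only while the levers are held squeezed.
- squeeze (a point): Point midway between the two orange levers where to squeeze them, 34 mm above the chest, same axes as the bed point; the levers close along its y. The mechanism (up to 52 mm high) begins 59 mm ahead of it (+x), lever ends are 28 mm behind it.
- grip_left: Orange lever on the +y side of the squeeze point, 108 x 10 x 30 mm, 14 to 44 mm above the chest. Origin at its pivot, its -x axis runs to the free end. At the squeeze point the levers measure 64 mm over their outer faces when open, 34 mm at the stop.
- grip_right: Orange lever on the -y side, mirror image; the two move alike. When the jaw presses on wood the levers stall before the stop; the jaw then presses with about 1.5 times the force of each finger less about 6 N. Over 12 N at the jaw is firm, over 70 N crushes the wood: about 20 N a finger is right.
- lever_left (a joint): Lever angle in rad: 0 sprung open, 0.2 squeezed to the stop. A full squeeze moves the jaw about 16 mm (ratchet pitch 8 mm); let the levers open fully between squeezes. Spring: 2 to 4 N per finger.
- bowl: White ceramic bowl, 130 mm wide, 60 mm high, bystander. Origin at the centre of its underside.
- deodorant: Red deodorant can with white cap, 52 mm wide, 150 mm high, bystander. Origin at the centre of its underside.
- case: Black sunglasses case, 65 x 160 x 42 mm high, bystander. Origin at the centre of its underside.
- clamp: White perforated metal pegboard panel 340 x 220 x 4 mm, fixed flat on the chest with the clamp bolted on; same axes as the bed point, which lies at x = 130 mm, z = 10 mm from this origin (on the chest, on the clamp's middle line). Two low hooks (30 mm high) with keyring and bottle opener stand near its edge at y = -105 mm.

How it is judged:
On the way, in this order (a step that is already met when the one before it is completed fails the run):
1. the peg block stands in the bed in front of the fixed jaw, released (x of block in the frame of bed between -0.05 and -0.011 m and y of block in the frame of bed between -0.013 and 0.013 m and z of block in the frame of bed below 0.004 m and angle between block's own z axis and vertical below 0.12 rad and angle between the x axis of block and the x axis of bed, either way round below 0.3 rad and contact force between the fingers and block below 0.1 N), for 0.2 s.
2. the plate stands in the bed between the block and the moving jaw, released (z of plate in the frame of bed below 0.004 m and angle between plate's own z axis and vertical below 0.15 rad and x of plate in the frame of bed below -0.033 m and x of plate in the frame of jaw_face above 0.005 m and y of plate in the frame of bed between -0.012 and 0.012 m and angle between the x axis of plate and the x axis of bed, either way round below 0.3 rad and contact force between the fingers and plate below 0.1 N), for 0.2 s.
At the end, for the whole second after the job is handed in: Fingers hold the levers squeezed (over 5 N); the moving jaw presses the plate with 12 to 70 N, passed on (over 10 N) through the block to the fixed jaw; block and plate flush in line (5 to 8 mm), upright and square (7 to 8 degrees), within 12 mm of the middle line, untouched by the robot (contact force between jaw_face and plate above 12 N and contact force between plate and block above 10 N and contact force between block and anvil above 10 N and (contact force between the fingers and grip_left above 5 N or contact force between the fingers and grip_right above 5 N) and x of block in the frame of bed between -0.02 and -0.011 m and x of plate in the frame of bed between -0.045 and -0.033 m and y of block in the frame of bed between -0.013 and 0.013 m and y of plate in the frame of bed between -0.012 and 0.012 m and z of each of block, plate in the frame of bed below 0.006 m and angle between each of block, plate's own z axis and vertical below 0.12 rad and angle between the x axis of each of block, plate and the x axis of bed, either way round below 0.15 rad and contact force between each of the arm, the fingers and block below 0.1 N and contact force between each of the arm, the fingers and plate below 0.1 N); the arm keeps its last pose, push and grip.
It fails at once if the wood is crushed: the moving jaw presses with over 70 N (contact force between jaw_face and plate above 70 N).
It fails at once if the fingers push the moving jaw itself (over 3 N) (contact force between the fingers and jaw_face above 3 N).
It fails at once if a bystander was moved over 30 mm (distance of any of bowl, deodorant, case from where it was at the start of the episode above 0.03 m).
It also fails if it takes over 61 s, if anything falls off the work surface, if the arm or the gripper's body presses on something with over 40 N, if the wrist force passes 120 N, or if a joint passes its speed limit or range.

## Working session

There is one attempt and no reset: what is moved stays moved. The work goes in short steps, Python scripts to look and compute and a shell command to move; the robot and the scene stay as the last step left them, time stands still between calls to the robot, and variables do not carry over. Pictures are saved under pics/ and viewed, about 8 in all and at most 12, crops included, and the job is handed in when it is done.

```bash
ls; mkdir -p pics; cat > h.py <<'E'
import numpy as np, cv2, sys
from scipy.spatial.transform import Rotation as Rn
from station import arm, imaging, finder
def cam(name):
    c=imaging.camera_info(name); K=np.array([[c['fx'],0,c['cx']],[0,c['fy'],c['cy']],[0,0,1]])
    if 'T_tool_cam' in c:
        s=arm.state(); T=np.eye(4); T[:3,:3]=Rn.from_quat(s['ee_rot']).as_matrix(); T[:3,3]=s['ee_pos']
        W=T@np.array(c['T_tool_cam'])
    else:
        W=np.eye(4); R=np.array(c['R']); W[:3,:3]=R.T; W[:3,3]=-R.T@np.array(c['t'])
    return K,np.array(c['dist_coeffs']),W
def ray(C,uv):
    K,d,W=C; p=cv2.undistortPoints(np.array([[uv]],float),K,d)[0,0]
    return W[:3,3],W[:3,:3]@np.array([p[0],p[1],1])
def at_z(C,uv,z):
    o,r=ray(C,uv); return o+r*(z-o[2])/r[2]
def at_d(C,uv,d):
    o,r=ray(C,uv); return o+r*d
def proj(C,P):
    K,d,W=C; M=np.linalg.inv(W); return cv2.projectPoints(np.array(P,float).reshape(-1,3),cv2.Rodrigues(M[:3,:3])[0],M[:3,3],K,d)[0][:,0]
def cloud(C,dep):
    """HxWx3 world points"""
    K,d,W=C; v,u=np.mgrid[:480,:640]; p=cv2.undistortPoints(np.stack([u,v],-1).reshape(-1,1,2).astype(float),K,d)[:,0]
    r=np.c_[p,np.ones(len(p))]*dep.reshape(-1,1); P=r@W[:3,:3].T+W[:3,3]; P[dep.ravel()==0]=np.nan
    return P.reshape(480,640,3)
E
python3 - <<'E'
from h import *
np.set_printoptions(precision=4,suppress=True)
ims=[]
for n in ['scene','top']:
    C=cam(n); im,dep=imaging.grab_frame(n); ims.append(im); cv2.imwrite(f'pics/{n}0.png',im); np.savez(f'{n}0.npz',dep=dep)
    print(n,C[2][:3,3])
    for q in ['block','plate','bed','squeeze','jaw_face','grip_left','grip_right','clamp','bowl','deodorant','case']:
        for r in finder.spot_point(q,n)[:1]:
            z={'bed':.01,'squeeze':.034,'jaw_face':.0115,'grip_left':.029,'grip_right':.029}.get(q,0)
            print(q,round(r['confidence'],2),np.round(r['uv'],1),at_z(C,r['uv'],z))
print(arm.state())
E
```

```text
pics
scene [ 1.1464 -0.2939  1.1366]
block 0.63 [504.  209.8] [0.6003 0.312  0.    ]
plate 0.63 [457.3 152.6] [0.4234 0.2878 0.    ]
bed 0.62 [394.  198.7] [0.4929 0.0961 0.01  ]
squeeze 0.76 [302.9 239. ] [ 0.5296 -0.1258  0.034 ]
jaw_face 0.52 [301.5 241.3] [ 0.5211 -0.127   0.0115]
grip_right 0.93 [335.2 233.6] [ 0.5389 -0.0586  0.029 ]
clamp 0.71 [346.6 225.9] [ 0.514  -0.0229  0.    ]
bowl 0.72 [396.3 202.5] [0.498  0.1002 0.    ]
deodorant 0.91 [148.3 325.1] [ 0.5846 -0.4733  0.    ]
case 0.77 [151.2 229.3] [ 0.369  -0.4179  0.    ]
top [ 0.3965 -0.0733  1.1188]
block 0.82 [146.2 227.1] [0.5971 0.3192 0.    ]
plate 0.72 [159.6 308.3] [0.4141 0.2818 0.    ]
bed 0.83 [239.6 269.7] [0.4974 0.1024 0.01  ]
squeeze 0.72 [344.7 253.2] [ 0.5284 -0.1283  0.034 ]
jaw_face 0.57 [277.7 265. ] [0.5068 0.0182 0.0115]
grip_left 0.5 [310.2 268.3] [ 0.4971 -0.0534  0.029 ]
grip_right 0.83 [310.2 251.4] [ 0.5338 -0.0537  0.029 ]
clamp 0.9 [298.5 260.8] [ 0.5168 -0.027   0.    ]
bowl 0.63 [186.9 166.7] [0.7377 0.23   0.    ]
deodorant 0.84 [490.3 228.4] [ 0.5846 -0.463   0.    ]
case 0.69 [474.1 322.8] [ 0.3736 -0.4134  0.    ]
{'time_s': 1.2, 'q': array([-1.124 ,  0.3196,  1.5645,  0.    ,  1.2574, -0.02  ]), 'joint_velocities': array([ 0.0014, -0.0003, -0.0009, -0.0009, -0.0004, -0.0012]), 'joint_torque': array([  0.0018, -41.5423, -23.4425,   0.0001,   0.0002,   0.    ]), 'ee_pos': array([ 0.2588, -0.5135,  0.2423]), 'ee_rot': array([0.9729, 0.2313, 0.    , 0.    ]), 'contact_force': array([ 0.105 , -1.1616,  0.6385]), 'wrist_torque': array([ 0.0315, -0.0332, -0.0303]), 'width': 0.08524639948999353}
```

View pics/top0.png

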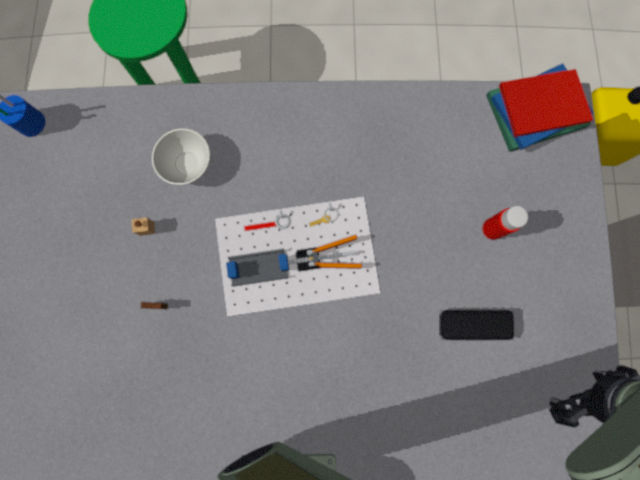

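```bash
python3 - <<'E'
from h import *
np.set_printoptions(precision=4,suppress=True)
for n in ['top','scene']:
    C=cam(n); P=cloud(C,np.load(f'{n}0.npz')['dep'])
    for q,c,h in [('block',(.6,.312),.05),('plate',(.415,.283),.05)]:
        m=(abs(P[...,0]-c[0])<.06)&(abs(P[...,1]-c[1])<.06)
        z=P[m][:,2]; print(n,q,'z pct',np.percentile(z,[2,50,90,99]))
        t=P[m&(P[...,2]>.035)&(P[...,2]<.058)]
        if len(t)>5: print(len(t),t.mean(0),cv2.minAreaRect(t[:,:2].astype(np.float32)*1000), t[:,2].mean())
        t=P[m&(P[...,2]>.058)]
        if len(t): print('peg',len(t),t.mean(0))
# bed axis
C=cam('top')
b=np.array([.4974,.1024]);s=np.array([.5284,-.1283]);d=b-s;print(np.linalg.norm(d),np.degrees(np.arctan2(*d[::-1])))
E
```

```text
top block z pct [-0.0041  0.0004  0.0308  0.0619]
218 [0.5931 0.3139 0.048 ] ((594.3968505859375, 316.5164794921875), (29.17289161682129, 40.206851959228516), 5.790058135986328) 0.047966817713166646
peg 38 [0.5935 0.3178 0.0629]
top plate z pct [-0.0043  0.0002  0.0036  0.0517]
150 [0.4206 0.2848 0.0495] ((420.650634765625, 286.217529296875), (47.99661636352539, 13.884186744689941), 86.6251449584961) 0.04950153840975591
scene block z pct [-0.0045  0.001   0.0395  0.0614]
237 [0.5995 0.3109 0.0473] ((596.6319580078125, 314.8630676269531), (33.41218566894531, 38.2951545715332), 10.899438858032227) 0.047276849118752955
peg 37 [0.596  0.3145 0.0632]
scene plate z pct [-0.0049  0.0006  0.0294  0.0517]
181 [0.4236 0.2822 0.0463] ((422.794677734375, 284.7740478515625), (48.250701904296875, 20.084468841552734), 89.66814422607422) 0.046341525908630464
0.23277347357463224 97.653199716195
```

```bash
python3 -m handwheel '[[[0.017,0.042,0],[0,0,-0.02],0.06],[[0.017,0.042,0],[0,0,-0.02],0.06],[[0.017,0.042,0],[0,0,-0.02],0.06],[[0.017,0.042,0],[0,0,-0.02],0.06],[[0.017,0.042,0],[0,0,-0.02],0.06],[[0.017,0.042,0],[0,0,-0.02],0.06],[[0.017,0.042,0],[0,0,-0.02],0.06],[[0.017,0.042,0],[0,0,-0.02],0.06],[[0.017,0.042,0],[0,0,-0.02],0.06],[[0.017,0.042,0],[0,0,-0.02],0.06]]' 20
python3 -c "
from h import *
print(np.round(imaging.camera_info('wrist')['T_tool_cam'],3))"
```

```text
time_s: 2.2
ee_pos: [0.431, -0.0834, 0.243]
ee_rot: [0.992, 0.123, 0.002, 0.003]
contact_force: [0.3, -1.5, 0.1]
width: 0.06
[[ 0.    -0.947 -0.32   0.082]
 [ 1.     0.     0.     0.   ]
 [-0.    -0.32   0.947 -0.131]
 [ 0.     0.     0.     1.   ]]
```

```bash
python3 -m handwheel '[[[0.017,0.042,0],[0,0,-0.02],0.06],[[0.017,0.042,0],[0,0,-0.02],0.06],[[0.0,0.042,0],[0,0,-0.02],0.06],[[0.0,0.01,0],[0,0,-0.02],0.06],[[0.0,0,0],[0,0,-0.02],0.06]]' 20
cat > look.py <<'E'
from h import *
np.set_printoptions(precision=4,suppress=True)
tag=sys.argv[1]; C=cam('wrist'); im,dep=imaging.grab_frame('wrist'); cv2.imwrite(f'pics/{tag}.png',im); np.savez(f'{tag}.npz',im=im,dep=dep,K=C[0],d=C[1],W=C[2])
for q in sys.argv[2:]:
    z={'bed':.01,'squeeze':.034,'jaw_face':.0115,'grip_left':.029,'grip_right':.029}.get(q,0)
    for r in finder.spot_point(q,'wrist')[:2]: print(q,round(r['confidence'],2),np.round(r['uv'],1),at_z(C,r['uv'],z))
E
python3 look.py w1 bed jaw_face squeeze
```

```text
time_s: 2.7
ee_pos: [0.4678, 0.0639, 0.2439]
ee_rot: [0.997, 0.075, 0.004, 0.003]
contact_force: [0.9, -0.7, 0.3]
width: 0.0599
bed 0.77 [289.5 172.5] [0.498  0.1042 0.01  ]
jaw_face 0.75 [378.5 173.9] [0.5106 0.0118 0.0115]
squeeze 0.79 [523.6 182.4] [ 0.5274 -0.1309  0.034 ]
```

View pics/w1.png

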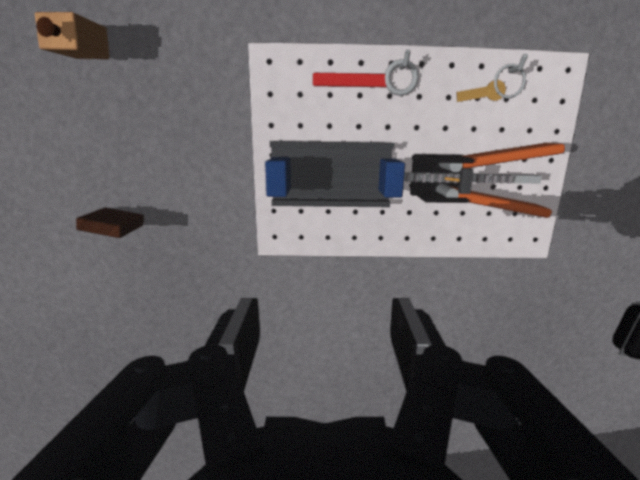

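```bash
cat > an.py <<'E'
from h import *
np.set_printoptions(precision=4,suppress=True)
tag=sys.argv[1]; f=np.load(tag+'.npz'); C=(f['K'],f['d'],f['W']); P=cloud(C,f['dep']); im=f['im'].astype(int)
E
cat > clampfit.py <<'E'
from an import *
c=[at_z(C,p,.004)[:2] for p in [(249,43),(588,52),(547,257),(258,255)]]
c=np.array(c);print(c, 'centre',c.mean(0)); 
for a,b in [(1,0),(2,3)]: d=c[a]-c[b]; d=-d; print('len',np.linalg.norm(d),'yaw',np.degrees(np.arctan2(d[1],d[0])))
blue=(im[...,0]-im[...,2]>50)&(P[...,2]>.043)
n,l,s,ce=cv2.connectedComponentsWithStats(blue.astype(np.uint8))
for i in range(1,n):
    if s[i,4]>60:
        t=P[l==i]; print('blue',s[i,4],t.mean(0),cv2.minAreaRect((t[:,:2]*1000).astype(np.float32)))
for q,ce,hh in [('block',(.597,.316),.05),('plate',(.419,.284),.05)]:
    m=(abs(P[...,0]-ce[0])<.04)&(abs(P[...,1]-ce[1])<.04)&(P[...,2]>.044)&(P[...,2]<.056)
    t=P[m]; 
    if len(t)>20: print(q,len(t),t.mean(0),cv2.minAreaRect((t[:,:2]*1000).astype(np.float32)))
    m=(abs(P[...,0]-ce[0])<.04)&(abs(P[...,1]-ce[1])<.04)&(P[...,2]>.059)
    if m.any(): print('peg',m.sum(),P[m].mean(0))
E
python3 clampfit.py w1
```

```text
[[ 0.6151  0.1585]
 [ 0.6624 -0.1746]
 [ 0.4457 -0.206 ]
 [ 0.3987  0.1293]] centre [ 0.5305 -0.0232]
len 0.33645930053924955 yaw 98.07668724409979
len 0.3386008379651031 yaw 97.99135016214473
blue 617 [0.4966 0.1132 0.0533] ((496.5346984863281, 113.3896484375), (31.71504783630371, 16.839706420898438), 7.607191562652588)
blue 576 [0.512  0.0041 0.0507] ((511.4489440917969, 3.781648635864258), (31.639291763305664, 16.361404418945312), 7.029556751251221)
block 1318 [0.5951 0.3115 0.0488] ((595.3718872070312, 315.86944580078125), (30.064849853515625, 37.536476135253906), 5.8137054443359375)
peg 295 [0.5957 0.3151 0.0625]
plate 674 [0.4229 0.2834 0.0486] ((422.206787109375, 284.6634216308594), (46.18018341064453, 14.401496887207031), 87.44964599609375)
```

```bash
python3 -m handwheel '[[[0.017,0.04,0],[0,0,-0.0],0.06],[[0.017,0.042,0],[0,0,-0.0],0.06],[[0.017,0.042,0],[0,0,-0.0],0.06],[[0.015,0.042,0],[0,0,0],0.06],[[0.01,0.04,0],[0,0,0],0.06],[[0.0,0.02,0],[0,0,0],0.06],[[0,0,0],[0,0,0],0.06]]' 20
python3 look.py w2 block plate; python3 clampfit.py w2 | grep -v -e len -e centre -e blue
```

```text
time_s: 3.6
ee_pos: [0.5486, 0.2846, 0.244]
ee_rot: [0.998, 0.065, 0.005, 0.004]
contact_force: [0.2, -0.2, -1.2]
width: 0.0604
block 0.61 [298.2 156.7] [0.5965 0.3167 0.    ]
plate 0.59 [308.4 305.9] [0.4212 0.2856 0.    ]
[[0.6984 0.3754]
 [0.739  0.0404]
 [0.5211 0.0137]
block 1031 [0.5968 0.3164 0.049 ] ((596.081787109375, 316.7903747558594), (29.463132858276367, 35.908348083496094), 7.191082000732422)
peg 11307 [0.5613 0.2978 0.3111]
plate 547 [0.4229 0.2856 0.0489] ((421.7161560058594, 285.3826599121094), (45.95734405517578, 14.948787689208984), 85.93293762207031)
```

View pics/w2.png

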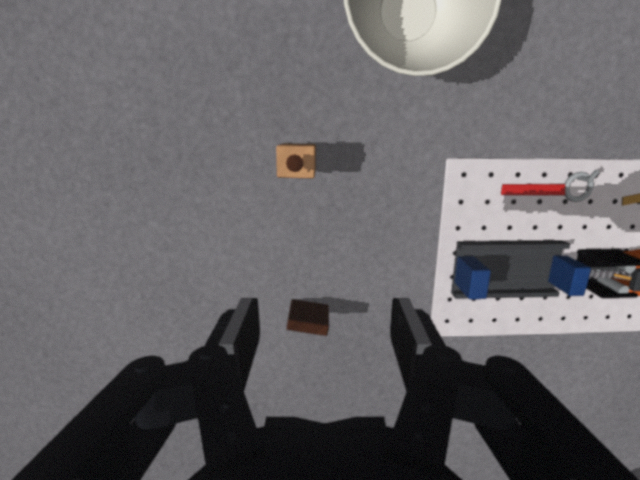

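```bash
cat > to.py <<'E'
from h import *
np.set_printoptions(precision=4,suppress=True)
x,y,z,yaw=map(float,sys.argv[1:5]); s=arm.state(); yaw=np.radians(yaw)
# tool x axis at yaw, z down
g=Rn.from_euler('z',yaw)*Rn.from_euler('x',np.pi)
print('d',np.array([x,y,z])-s['ee_pos'],'rot',(g*Rn.from_quat(s['ee_rot']).inv()).as_rotvec(),'w',s['width'],'F',s['contact_force'],'t',s['time_s'],'q',s['q'])
E
python3 to.py .5965 .3168 .035 7.2
```

```text
d [ 0.0483  0.035  -0.2095] rot [ 0.0091  0.0108 -0.0009] w 0.06011568935380479 F [ 0.1357 -0.1745 -0.5768] t 3.75 q [ 0.4626  0.3814  1.4654 -0.0135  1.2893  1.9106]
```

```bash
python3 -m handwheel '[[[0.024,0.018,-0.03],[0.009,0.011,0],0.06],[[0.024,0.017,-0.03],[0,0,0],0.06],[[0,0,-0.035],[0,0,0],0.06],[[0,0,-0.035],[0,0,0],0.06],[[0,0,0],[0,0,0],0.06]]' 20
python3 to.py .5965 .3168 .035 7.2
```

```text
time_s: 4.25
ee_pos: [0.5997, 0.3076, 0.1153]
ee_rot: [0.998, 0.058, 0.003, -0.0]
contact_force: [-1.2, 0.2, -0.9]
width: 0.0601
d [-0.0032  0.0092 -0.0803] rot [-0.001   0.006   0.0096] w 0.06008378523047457 F [-1.1738  0.1676 -0.9111] t 4.25 q [ 0.4577  0.5629  1.4969 -0.002   1.0759  1.9134]
```

```bash
python3 -m handwheel '[[[-0.003,0.009,-0.025],[0,0.006,0.01],0.06],[[0,0,-0.01],[0,0,0],0.06],[[0,0,0],[0,0,0],0.06]]' 20
python3 to.py .5965 .3168 .035 7.2
```

```text
time_s: 4.55
ee_pos: [0.5993, 0.3132, 0.0847]
ee_rot: [0.998, 0.061, 0.003, -0.001]
contact_force: [0.0, -0.6, 0.7]
width: 0.0599
d [-0.0028  0.0036 -0.0497] rot [-0.0025  0.0053  0.0039] w 0.0598882977090907 F [ 0.0158 -0.647   0.7383] t 4.55 q [ 0.4646  0.5943  1.524  -0.0002  1.0174  1.9137]
```

```bash
python3 -m handwheel '[[[-0.004,0.004,-0.02],[-0.002,0.006,0.003],0.06],[[0,0,-0.015],[0,0,0],0.06],[[0,0,-0.012],[0,0,0],0.06],[[0,0,0],[0,0,0],0.06]]' 20
python3 to.py .5965 .3168 .035 7.2
```

```text
time_s: 4.95
ee_pos: [0.5996, 0.3163, 0.044]
ee_rot: [0.998, 0.061, 0.006, -0.002]
contact_force: [-0.5, -0.4, -0.3]
width: 0.0599
d [-0.0031  0.0005 -0.009 ] rot [-0.0051  0.0107  0.0033] w 0.05994077459745572 F [-0.5211 -0.4396 -0.2793] t 4.95 q [ 0.4686  0.6357  1.5626 -0.0004  0.9314  1.9172]
```

```bash
python3 -m handwheel '[[[-0.003,0,-0.008],[-0.005,0.011,0.003],0.06],[[0,0,0],[0,0,0],0.06]]' 20
python3 to.py .5965 .3168 .035 7.2
```

```text
time_s: 5.15
ee_pos: [0.5972, 0.3162, 0.0367]
ee_rot: [0.998, 0.063, 0.0, -0.0]
contact_force: [-0.4, 0.1, 0.2]
width: 0.0599
d [-0.0007  0.0006 -0.0017] rot [-0.0006  0.0008  0.0005] w 0.05987845270847862 F [-0.4317  0.1361  0.1606] t 5.15 q [0.4699 0.6451 1.5652 0.0002 0.9302 1.9153]
```

Aligned; grip and lift, then carry with the +90° turn.

```bash
python3 -m handwheel '[[[0,0,0],[0,0,0],0.02],[[0,0,0],[0,0,0],0.02],[[0,0,0],[0,0,0],0.02],[[0,0,0],[0,0,0],0.02],[[0,0,0],[0,0,0],0.02],[[0,0,0.02],[0,0,0],0.02],[[0,0,0.03],[0,0,0],0.02],[[0,0,0.03],[0,0,0],0.02],[[0,0,0],[0,0,0],0.02]]' 30
python3 to.py .4998 .0886 .12 97.8
```

```text
time_s: 6.05
ee_pos: [0.5967, 0.3161, 0.1188]
ee_rot: [0.998, 0.063, -0.0, 0.0]
contact_force: [0.3, 0.1, -1.0]
width: 0.0356
d [-0.0969 -0.2275  0.0012] rot [ 0.001  -0.0004  1.5814] w 0.03557539079329202 F [ 0.2678  0.1108 -1.0154] t 6.05 q [0.4701 0.5648 1.4838 0.0001 1.0939 1.9153]
```

```bash
python3 -m handwheel '[[[-0.009,-0.021,0],[0,0,0.145],0.02],[[-0.009,-0.021,0],[0,0,0.145],0.02],[[-0.009,-0.021,0],[0,0,0.145],0.02],[[-0.009,-0.021,0],[0,0,0.145],0.02],[[-0.009,-0.021,0],[0,0,0.145],0.02],[[-0.009,-0.021,0],[0,0,0.145],0.02],[[-0.009,-0.021,0],[0,0,0.145],0.02],[[-0.009,-0.021,0],[0,0,0.145],0.02],[[-0.009,-0.021,0],[0,0,0.145],0.02],[[-0.009,-0.021,0],[0,0,0.145],0.02]]' 30
python3 to.py .5002 .0857 .12 97.8
```

```text
time_s: 7.05
ee_pos: [0.4993, 0.1003, 0.1109]
ee_rot: [0.687, 0.727, -0.005, -0.001]
contact_force: [-0.0, 0.7, -0.1]
width: 0.0356
d [ 0.0009 -0.0146  0.0091] rot [ 0.0056 -0.0074  0.0801] w 0.03558132832785625 F [-0.0112  0.74   -0.0753] t 7.05 q [ 0.1779  0.346   1.8952 -0.0049  0.9089  0.1249]
```

```bash
python3 -m handwheel '[[[0.001,-0.01,0.005],[0.006,-0.007,0.08],0.02],[[0,0,0],[0,0,0],0.02],[[0,0,0],[0,0,0],0.02]]' 30
python3 look.py w3 bed jaw_face block
python3 to.py .5002 .0857 .045 97.8; python3 clampfit.py w3 | grep blue
```

```text
time_s: 7.35
ee_pos: [0.497, 0.0875, 0.1137]
ee_rot: [0.658, 0.753, -0.002, -0.002]
contact_force: [-0.9, 0.6, -0.8]
width: 0.0356
block 0.61 [327.1 288.4] [ 0.5032  0.0479 -0.    ]
d [ 0.0027 -0.0025 -0.069 ] rot [ 0.0006 -0.0052 -0.002 ] w 0.03524496492617665 F [-0.0602  0.2858 -1.2983] t 7.55 q [0.1525 0.3354 1.9027 0.0002 0.9088 0.0143]
blue 1693 [0.4962 0.1147 0.0532] ((496.1180725097656, 114.3493881225586), (31.57561492919922, 18.41388511657715), 8.71937084197998)
```

View pics/w3.png

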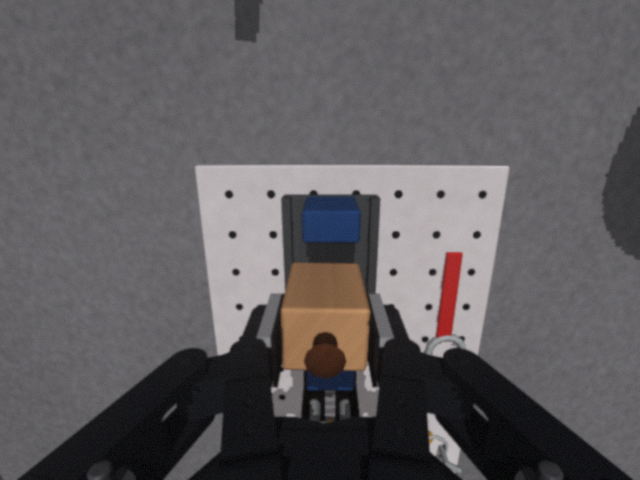

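```bash
python3 -m handwheel '[[[0.002,-0.003,-0.015],[0,-0.005,-0.002],0.02],[[0,0,-0.015],[0,0,0],0.02],[[0,0,-0.01],[0,0,0],0.02],[[0,0,0],[0,0,0],0.02]]' 30
python3 to.py .5001 .0862 .0475 97.8
```

```text
time_s: 7.95
ee_pos: [0.5008, 0.0873, 0.0728]
ee_rot: [0.657, 0.754, 0.001, 0.001]
contact_force: [0.5, -0.6, -1.2]
width: 0.0353
d [-0.0007 -0.0011 -0.0253] rot [ 0.0001  0.002  -0.0009] w 0.035263165325912164 F [ 0.4807 -0.575  -1.1673] t 7.95 q [ 0.1502  0.3899  1.9482 -0.0005  0.8015  0.0136]
```

```bash
python3 -m handwheel '[[[-0.001,-0.001,-0.013],[0,0.002,0],0.02],[[-0.001,0,-0.009],[0,0,0],0.02],[[0,0,0],[0,0,0],0.02],[[0,0,0],[0,0,0],0.02]]' 30
python3 to.py .5001 .0862 .0475 97.8
```

```text
time_s: 8.35
ee_pos: [0.5001, 0.0874, 0.0511]
ee_rot: [0.657, 0.754, 0.001, 0.001]
contact_force: [0.2, 0.5, -0.6]
width: 0.0356
d [-0.     -0.0012 -0.0036] rot [-0.0003  0.0024 -0.0015] w 0.03564352501004215 F [ 0.1526  0.5407 -0.5522] t 8.35 q [ 0.1503  0.4196  1.9723 -0.      0.7473  0.0127]
```

```bash
python3 -m handwheel '[[[0,-0.001,-0.003],[0,0.002,-0.001],0.02],[[0,0,0],[0,0,0],0.02],[[0,0,-0.001],[0,0,0],0.02],[[0,0,0],[0,0,0],0.02]]' 20
python3 to.py .5001 .0862 .0475 97.8
```

```text
time_s: 8.75
ee_pos: [0.5013, 0.0865, 0.0483]
ee_rot: [0.657, 0.754, 0.001, 0.001]
contact_force: [-0.1, -0.2, 0.1]
width: 0.0356
d [-0.0012 -0.0003 -0.0008] rot [-0.0008  0.0035 -0.0004] w 0.03558968447089642 F [-0.0638 -0.2265  0.1367] t 8.75 q [0.1481 0.4244 1.9734 0.0005 0.7402 0.0113]
```

```bash
python3 -m handwheel '[[[-0.001,0,-0.0015],[0,0.003,0],0.02],[[0,0,-0.0015],[0,0,0],0.02],[[0,0,0],[0,0,0],0.02]]' 20
python3 to.py .5001 .0862 .0475 97.8
```

```text
time_s: 9.05
ee_pos: [0.501, 0.0865, 0.0479]
ee_rot: [0.657, 0.754, 0.001, 0.001]
contact_force: [0.1, 0.1, -0.4]
width: 0.0359
d [-0.0009 -0.0003 -0.0004] rot [-0.0011  0.0026 -0.0003] w 0.035859363711773284 F [ 0.1479  0.0828 -0.3603] t 9.05 q [0.148  0.425  1.9739 0.001  0.74   0.0108]
```

```bash
python3 -m handwheel '[[[-0.001,0,-0.003],[0,0.003,0],0.02],[[0,0,0],[0,0,0],0.02]]' 20
python3 to.py .5001 .0862 .0475 97.8
```

```text
time_s: 9.25
ee_pos: [0.5017, 0.0866, 0.0481]
ee_rot: [0.657, 0.754, 0.002, 0.001]
contact_force: [-0.4, 0.1, -1.4]
width: 0.0354
d [-0.0016 -0.0004 -0.0006] rot [-0.0015  0.0041 -0.0004] w 0.03538574669632047 F [-0.3921  0.1474 -1.4016] t 9.25 q [0.1478 0.425  1.9731 0.0013 0.7391 0.0103]
```

```bash
python3 -m handwheel '[[[-0.001,0,-0.004],[0,0.004,0],0.02]]' 20
python3 to.py .5001 .0862 .0475 97.8
```

```text
time_s: 9.35
ee_pos: [0.5023, 0.0869, 0.0467]
ee_rot: [0.657, 0.754, 0.002, 0.001]
contact_force: [-6.4, -1.6, 36.7]
width: 0.0357
d [-0.0022 -0.0007  0.0008] rot [-0.0022  0.0039  0.0001] w 0.03574337562920888 F [-6.3682 -1.6409 36.7145] t 9.35 q [0.1477 0.4278 1.9731 0.0024 0.7366 0.0099]
```

```bash
python3 -m handwheel '[[[0,0,0.001],[0,0,0],0.035],[[0,0,0],[0,0,0],0.06],[[0,0,0],[0,0,0],0.06],[[0,0,0],[0,0,0],0.06],[[0,0,0.02],[0,0,0],0.06],[[0,0,0.035],[0,0,0],0.06],[[0,0,0.04],[0,0,0],0.06],[[0,0,0.03],[0,0,0],0.06],[[0,0,0],[0,0,0],0.06]]' 20
python3 look.py w4 block bed jaw_face
python3 to.py .4217 .285 .16 177
```

```text
time_s: 10.25
ee_pos: [0.4994, 0.0865, 0.1728]
ee_rot: [0.657, 0.754, -0.001, -0.002]
contact_force: [1.1, -0.2, 0.1]
width: 0.0598
block 0.85 [331.4 223.2] [0.5046 0.0838 0.    ]
block 0.66 [328.1 433. ] [ 0.5367 -0.1668  0.    ]
bed 0.44 [324.  325.9] [ 0.5117 -0.018   0.01  ]
jaw_face 0.76 [327.1 298. ] [0.5104 0.0137 0.0115]
d [-0.0744  0.199  -0.0078] rot [ 0.0119 -0.0131  1.3824] w 0.05994693739923952 F [ 0.329   0.2825 -0.5218] t 10.45 q [0.1477 0.2781 1.8277 0.002  1.052  0.0108]
```

View pics/w4.png

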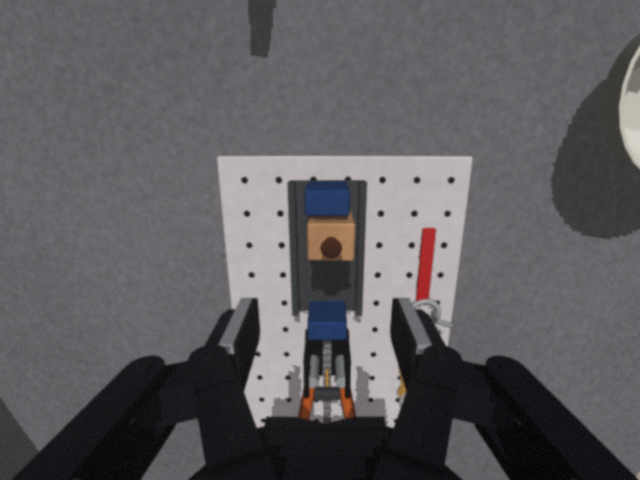

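```bash
python3 -m handwheel '[[[-0.007,0.02,0],[0.001,-0.001,0.138],0.065],[[-0.007,0.02,0],[0.001,-0.001,0.138],0.065],[[-0.007,0.02,0],[0.001,-0.001,0.138],0.065],[[-0.007,0.02,0],[0.001,-0.001,0.138],0.065],[[-0.007,0.02,0],[0.001,-0.001,0.138],0.065],[[-0.007,0.02,0],[0.001,-0.001,0.138],0.065],[[-0.007,0.02,0],[0.001,-0.001,0.138],0.065],[[-0.007,0.02,0],[0.001,-0.001,0.138],0.065],[[-0.007,0.02,0],[0.001,-0.001,0.138],0.065],[[-0.007,0.02,0],[0.001,-0.001,0.138],0.065]]' 20
python3 to.py .4217 .285 .1 176.5
```

```text
time_s: 11.45
ee_pos: [0.4149, 0.2871, 0.1491]
ee_rot: [0.002, 1.0, -0.017, -0.009]
contact_force: [0.6, 0.3, -1.4]
width: 0.0647
d [ 0.0068 -0.0021 -0.0491] rot [ 0.0331 -0.02   -0.0574] w 0.06470402628694004 F [ 0.5851  0.2859 -1.3793] t 11.45 q [ 0.593   0.3075  1.839  -0.0201  1.0298 -0.9634]
```

```bash
python3 -m handwheel '[[[0.006,-0.002,-0.01],[0.033,-0.02,-0.057],0.065],[[0,0,0],[0,0,0],0.065],[[0,0,0],[0,0,0],0.065]]' 20
python3 look.py w5 plate;python3 clampfit.py w5 | grep -e plate
python3 to.py .4217 .285 .09 176.5
```

```text
time_s: 11.75
ee_pos: [0.4177, 0.2866, 0.1343]
ee_rot: [0.027, 1.0, -0.002, -0.004]
contact_force: [0.1, -0.5, -0.0]
width: 0.0652
plate 0.84 [326.1 238.2] [0.4216 0.2867 0.    ]
plate 1422 [0.4205 0.2852 0.0488] ((421.1045227050781, 285.0252685546875), (45.73027420043945, 14.473222732543945), 86.40161895751953)
d [ 0.0037 -0.0014 -0.0446] rot [ 0.0038 -0.0074 -0.0057] w 0.06483858613386033 F [0.3173 0.0399 0.2319] t 11.85 q [ 0.5776  0.3145  1.8713  0.001   0.964  -0.9384]
```

```bash
python3 -m handwheel '[[[0.003,-0.001,-0.02],[0.004,-0.007,-0.006],0.065],[[0,0,-0.02],[0,0,0],0.065],[[0,0,-0.015],[0,0,0],0.065],[[0,0,-0.015],[0,0,0],0.065],[[0,0,0],[0,0,0],0.065]]' 20
python3 to.py .4212 .285 .035 176.5
```

```text
time_s: 12.35
ee_pos: [0.4232, 0.285, 0.0642]
ee_rot: [0.031, 1.0, 0.001, 0.001]
contact_force: [-0.5, -0.1, -0.1]
width: 0.0652
d [-0.002  -0.     -0.0292] rot [-0.0016  0.003   0.0016] w 0.06515201596485881 F [-0.5144 -0.0681 -0.0565] t 12.35 q [ 0.5703  0.4037  1.9539 -0.0003  0.7806 -0.9375]
```

```bash
python3 -m handwheel '[[[-0.002,0,-0.015],[-0.002,0.003,0.002],0.065],[[-0.001,0,-0.01],[0,0,0],0.065],[[-0.001,0,-0.004],[0,0,0],0.065],[[0,0,0],[0,0,0],0.065],[[0,0,0],[0,0,0],0.065]]' 20
python3 to.py .4212 .285 .035 176.5
```

```text
time_s: 12.85
ee_pos: [0.4216, 0.2859, 0.0371]
ee_rot: [0.031, 1.0, 0.001, 0.002]
contact_force: [0.3, 0.2, 0.3]
width: 0.0646
d [-0.0004 -0.0009 -0.0021] rot [-0.0022  0.0043  0.0003] w 0.06464507336982601 F [0.3304 0.1898 0.317 ] t 12.85 q [ 0.5736  0.4415  1.9835 -0.0008  0.7117 -0.9352]
```

Good; correct the tilt slightly while gripping, then lift.

```bash
python3 -m handwheel '[[[0,-0.001,-0.001],[-0.002,0.004,0],0.03],[[0,0,0],[0,0,0],0.03],[[0,0,0],[0,0,0],0.03],[[0,0,0],[0,0,0],0.03],[[0,0,0],[0,0,0],0.03],[[0,0,0.02],[0,0,0],0.03],[[0,0,0.035],[0,0,0],0.03],[[0,0,0.035],[0,0,0],0.03],[[0,0,0],[0,0,0],0.03]]' 30
python3 to.py .503 .065 .13 97.8
```

```text
time_s: 13.75
ee_pos: [0.4213, 0.2846, 0.1292]
ee_rot: [0.031, 1.0, -0.0, -0.0]
contact_force: [-0.1, 0.9, -0.3]
width: 0.0456
d [ 0.0817 -0.2196  0.0008] rot [-0.0001 -0.0012 -1.3733] w 0.045589712900233594 F [-0.0835  0.9169 -0.3423] t 13.75 q [ 0.5715  0.3199  1.8794 -0.      0.9434 -0.938 ]
```

```bash
python3 -m handwheel '[[[0.008,-0.023,0.002],[0,0,-0.138],0.03],[[0.008,-0.023,0.002],[0,0,-0.138],0.03],[[0.008,-0.023,0.002],[0,0,-0.138],0.03],[[0.008,-0.023,0.001],[0,0,-0.138],0.03],[[0.008,-0.023,0.001],[0,0,-0.138],0.03],[[0.008,-0.023,0.001],[0,0,-0.138],0.03],[[0.008,-0.023,0.001],[0,0,-0.138],0.03],[[0.008,-0.023,0.001],[0,0,-0.138],0.03],[[0.008,-0.023,0.001],[0,0,-0.138],0.03],[[0.008,-0.015,0.001],[0,0,-0.138],0.03]]' 30
python3 to.py .5038 .0594 .12 97.8
```

```text
time_s: 14.75
ee_pos: [0.4986, 0.0552, 0.1366]
ee_rot: [0.679, 0.734, -0.002, -0.004]
contact_force: [-0.4, -0.0, -0.7]
width: 0.0455
d [ 0.0052  0.0042 -0.0166] rot [-0.0018 -0.0088  0.0578] w 0.04549182799255525 F [-0.4499 -0.0211 -0.6906] t 14.75 q [0.0856 0.3052 1.8796 0.0034 0.9654 0.0053]
```

```bash
python3 -m handwheel '[[[0.005,0.004,0],[-0.002,-0.009,0.058],0.03],[[0,0,0],[0,0,0],0.03],[[0,0,0],[0,0,0],0.03]]' 30
python3 look.py w6 plate block
python3 to.py .5038 .0594 .07 97.8;python3 clampfit.py w6 | grep blue
```

```text
time_s: 15.05
ee_pos: [0.5033, 0.0566, 0.1343]
ee_rot: [0.659, 0.752, -0.001, -0.001]
contact_force: [0.2, 0.1, -0.7]
width: 0.0455
plate 0.63 [327.4 283.7] [0.5107 0.0111 0.    ]
block 0.72 [330.4 199. ] [0.5034 0.0835 0.    ]
block 0.28 [323.5 175.9] [0.4957 0.1006 0.    ]
d [ 0.0004  0.0024 -0.0647] rot [ 0.001  -0.0026  0.0044] w 0.045717077317712775 F [-0.2979 -0.2936 -0.2185] t 15.2 q [ 0.0904  0.3118  1.8752 -0.0009  0.9572 -0.0408]
blue 1622 [0.4961 0.1144 0.0532] ((495.974365234375, 114.21228790283203), (31.589941024780273, 18.475988388061523), 7.948131084442139)
```

View pics/w6.png

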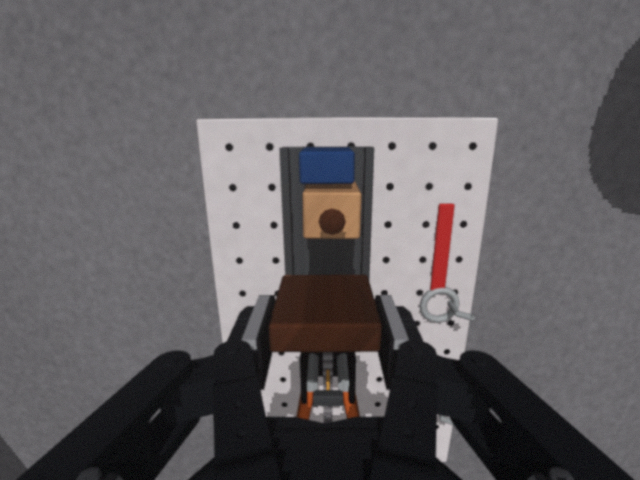

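```bash
python3 -m handwheel '[[[0,0.002,-0.02],[0.001,-0.003,0.004],0.03],[[0,0,-0.02],[0,0,0],0.03],[[0,0,-0.015],[0,0,0],0.03],[[0,0,0],[0,0,0],0.03]]' 30
python3 to.py .5038 .0594 .05 97.8
```

```text
time_s: 15.6
ee_pos: [0.5033, 0.0603, 0.079]
ee_rot: [0.657, 0.754, 0.001, 0.001]
contact_force: [-1.5, 0.4, -0.7]
width: 0.046
d [ 0.0005 -0.0009 -0.029 ] rot [-0.0004  0.0032 -0.001 ] w 0.0459543742403787 F [-1.5268  0.4331 -0.744 ] t 15.6 q [ 0.0965  0.379   1.9456  0.0001  0.8138 -0.0407]
```

```bash
python3 -m handwheel '[[[0,-0.001,-0.013],[0,0.003,-0.001],0.03],[[-0.001,0,-0.01],[0,0,0],0.03],[[0,0,-0.004],[0,0,0],0.03],[[0,0,0],[0,0,0],0.03]]' 30
python3 to.py .5038 .0594 .047 97.8
```

```text
time_s: 16.0
ee_pos: [0.503, 0.0598, 0.0513]
ee_rot: [0.657, 0.754, 0.001, 0.001]
contact_force: [0.1, 0.0, -0.3]
width: 0.0455
d [ 0.0008 -0.0004 -0.0043] rot [-0.0007  0.0024 -0.0005] w 0.04545272488111327 F [ 0.0694  0.022  -0.3001] t 16.0 q [ 0.0953  0.4179  1.9748  0.0006  0.7465 -0.0418]
```

```bash
python3 -m handwheel '[[[0,0,-0.003],[0,0.002,0],0.03],[[0,0,-0.002],[0,0,0],0.03],[[0,0,-0.001],[0,0,0],0.03]]' 20
python3 to.py .5038 .0594 .047 97.8
```

```text
time_s: 16.3
ee_pos: [0.5036, 0.0598, 0.0469]
ee_rot: [0.657, 0.754, 0.001, 0.0]
contact_force: [-3.8, -0.7, 14.8]
width: 0.0453
d [ 0.0002 -0.0004  0.0001] rot [-0.0008  0.0016 -0.0004] w 0.04533281134925431 F [-3.8234 -0.7182 14.7768] t 16.3 q [ 0.0952  0.4254  1.9772  0.001   0.7374 -0.0421]
```

```bash
python3 -m handwheel '[[[0,0,0],[0,0,0],0.045],[[0,0,0],[0,0,0],0.065],[[0,0,0],[0,0,0],0.065],[[0,0,0],[0,0,0],0.065],[[0,0,0.02],[0,0,0],0.065],[[0,0,0.03],[0,0,0],0.065],[[0,0,0.035],[0,0,0],0.08],[[0.002,-0.02,0.02],[0,0,0],0.085],[[0.005,-0.04,0],[0,0,0],0.085],[[0,0,0],[0,0,0],0.085]]' 20
python3 look.py w7 squeeze grip_left grip_right jaw_face bed block plate
python3 to.py .529 -.128 .13 97.8
```

```text
time_s: 17.3
ee_pos: [0.511, -0.0014, 0.1563]
ee_rot: [0.656, 0.755, 0.001, 0.001]
contact_force: [-0.1, 1.1, 0.1]
width: 0.0849
squeeze 0.68 [324.8 376.2] [ 0.5295 -0.1324  0.034 ]
grip_right 0.35 [328.9  89.8] [0.4993 0.1031 0.029 ]
jaw_face 0.94 [329.  211.3] [0.5126 0.0132 0.0115]
bed 0.61 [327.1  91.3] [0.4981 0.1036 0.01  ]
block 0.79 [331.8 120.8] [0.5048 0.0834 0.    ]
plate 0.68 [328.2 152.1] [0.5055 0.0591 0.    ]
d [ 0.0191 -0.1303 -0.025 ] rot [-0.0015 -0.     -0.0072] w 0.08499353437338338 F [ 0.5255 -0.5816  0.1906] t 17.7 q [-0.019   0.2932  1.8425  0.0017  1.006  -0.1633]
```

View pics/w7.png

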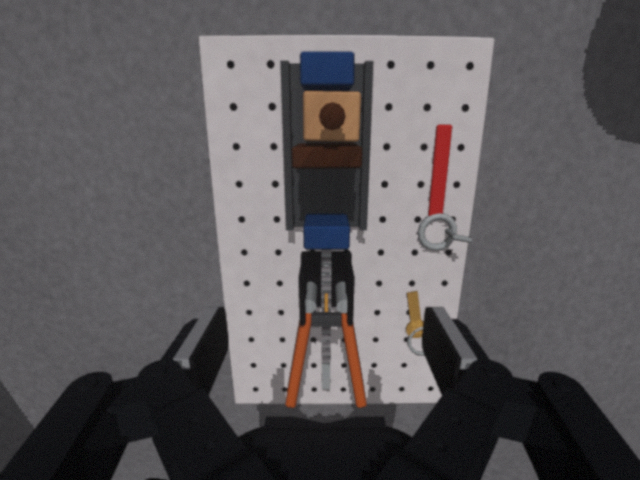

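```bash
python3 -m handwheel '[[[0.004,-0.03,0],[0,0,-0.007],0.085],[[0.005,-0.04,0],[0,0,0],0.085],[[0.005,-0.035,0],[0,0,0],0.085],[[0.004,-0.02,-0.015],[0,0,0],0.085],[[0,0,-0.015],[0,0,0],0.085],[[0,0,-0.015],[0,0,0],0.085],[[0,0,0],[0,0,0],0.085]]' 20
python3 to.py .529 -.130 .028 97.8
```

```text
time_s: 18.4
ee_pos: [0.529, -0.1237, 0.1077]
ee_rot: [0.655, 0.756, 0.001, -0.001]
contact_force: [0.1, 0.4, -0.5]
width: 0.0852
d [-0.     -0.0063 -0.0797] rot [-0.0019 -0.0002 -0.0074] w 0.08521761179236052 F [ 0.105   0.3768 -0.5322] t 18.4 q [-0.2519  0.3926  1.8273  0.0022  0.9224 -0.3968]
```

```bash
python3 -m handwheel '[[[0,-0.006,-0.02],[-0.002,0,-0.007],0.085],[[0,0,-0.02],[0,0,0],0.085],[[0,0,-0.015],[0,0,0],0.085],[[0,0,0],[0,0,0],0.085]]' 20
python3 to.py .529 -.130 .028 97.8
```

```text
time_s: 18.8
ee_pos: [0.5309, -0.1283, 0.0532]
ee_rot: [0.656, 0.755, 0.001, 0.001]
contact_force: [-0.5, 0.2, 0.2]
width: 0.0853
d [-0.0019 -0.0017 -0.0252] rot [ 0.0008  0.0031 -0.0033] w 0.08527054927828293 F [-0.4693  0.2024  0.187 ] t 18.8 q [-0.2581  0.4629  1.8812  0.      0.7943 -0.3975]
```

```bash
python3 -m handwheel '[[[-0.002,-0.002,-0.015],[0.001,0.003,-0.003],0.085],[[0,0,-0.009],[0,0,0],0.085],[[0,0,0],[0,0,0],0.085],[[0,0,0],[0,0,0],0.085]]' 20
python3 to.py .529 -.130 .028 97.8
```

```text
time_s: 19.2
ee_pos: [0.5317, -0.1294, 0.0321]
ee_rot: [0.656, 0.754, 0.001, 0.002]
contact_force: [0.8, -0.4, -0.6]
width: 0.0851
d [-0.0027 -0.0006 -0.0041] rot [ 0.001   0.0056 -0.0025] w 0.08506255313371062 F [ 0.7632 -0.4217 -0.5611] t 19.2 q [-0.26    0.4924  1.8997  0.0006  0.7438 -0.3992]
```

```bash
python3 -m handwheel '[[[-0.002,0,-0.004],[0.001,0.005,-0.002],0.085],[[0,0,0],[0,0,0],0.085],[[0,0,0],[0,0,0],0.03],[[0,0,0],[0,0,0],0.03],[[0,0,0],[0,0,0],0.03],[[0,0,0],[0,0,0],0.03],[[0,0,0],[0,0,0],0.03],[[0,0,0],[0,0,0],0.03],[[0,0,0],[0,0,0],0.03],[[0,0,0],[0,0,0],0.03]]' 20
python3 to.py .529 -.130 .028 97.8
```

```text
time_s: 20.2
ee_pos: [0.5303, -0.1302, 0.032]
ee_rot: [0.657, 0.754, 0.0, 0.002]
contact_force: [-0.4, 0.2, 0.8]
width: 0.0332
d [-0.0013  0.0002 -0.004 ] rot [ 0.0019  0.0033 -0.0011] w 0.03317401635526064 F [-0.3857  0.2038  0.7555] t 20.2 q [-0.2612  0.4918  1.9013 -0.0015  0.7448 -0.3974]
```

Squeezed to the stop (33 mm). Open fully and check how far the jaw has moved.

```bash
python3 -m handwheel '[[[0,0,0],[0,0,0],0.085],[[0,0,0],[0,0,0],0.085],[[0,0,0],[0,0,0],0.085],[[0,0,0],[0,0,0],0.085],[[0,0,0],[0,0,0],0.085],[[0,0,0],[0,0,0],0.085],[[0,0,0],[0,0,0],0.085]]' 20
cat > bl.py <<'E'
from an import *
blue=(im[...,0]-im[...,2]>50)&(P[...,2]>.043)&(P[...,2]<.06)
n,l,s,ce=cv2.connectedComponentsWithStats(blue.astype(np.uint8))
ax=np.array([-.136,.991]); b=np.array([.4977,.104])
for i in range(1,n):
    if s[i,4]>60: t=P[l==i]; print('blue',s[i,4],'x',np.round(np.percentile((t[:,:2]-b)@ax,[3,50,97]),4))
E
python3 look.py w8 jaw_face plate block; python3 bl.py w8; python3 to.py .529 -.130 .032 97.8
```

```text
time_s: 20.9
ee_pos: [0.531, -0.1302, 0.0318]
ee_rot: [0.657, 0.754, 0.001, 0.002]
contact_force: [-0.1, 0.5, -0.5]
width: 0.0854
d [-0.0019  0.0001  0.0003] rot [ 0.0019  0.0043 -0.001 ] w 0.0849134780126133 F [ 0.9198 -0.0741  0.8105] t 21.1 q [-0.261   0.4925  1.9009 -0.0011  0.7436 -0.3973]
```

```bash
python3 -m handwheel '[[[0,0,0],[0.001,0.004,0],0.03],[[0,0,0],[0,0,0],0.03],[[0,0,0],[0,0,0],0.03],[[0,0,0],[0,0,0],0.03],[[0,0,0],[0,0,0],0.03],[[0,0,0],[0,0,0],0.03],[[0,0,0],[0,0,0],0.03],[[0,0,0],[0,0,0],0.03]]' 20
python3 -m handwheel '[[[0,0,0],[0,0,0],0.085],[[0,0,0],[0,0,0],0.085],[[0,0,0],[0,0,0],0.085],[[0,0,0],[0,0,0],0.085],[[0,0,0],[0,0,0],0.085],[[0,0,0],[0,0,0],0.085],[[0,0,0],[0,0,0],0.085]]' 20
python3 - <<'E'
from h import *
for n in ['top','scene']:
    im,d=imaging.grab_frame(n); cv2.imwrite(f'pics/{n}1.png',im); np.savez(f'{n}1.npz',im=im,dep=d); 
a=cv2.imread('pics/top1.png')[220:310,200:360]; b=cv2.imread('pics/scene1.png')[150:280,280:440]
h=lambda x: cv2.resize(x,(600,int(x.shape[0]*600/x.shape[1]*.6)),interpolation=cv2.INTER_CUBIC)
cv2.imwrite('pics/both1.png',np.vstack([h(a),h(b)]))
E
python3 to.py .529 -.130 .032 97.8
```

```text
time_s: 21.9
ee_pos: [0.5304, -0.1308, 0.0338]
ee_rot: [0.657, 0.754, -0.001, 0.0]
contact_force: [-0.8, -0.8, 0.5]
width: 0.033
time_s: 22.6
ee_pos: [0.5307, -0.1307, 0.0334]
ee_rot: [0.657, 0.754, -0.001, 0.0]
contact_force: [0.0, -0.5, -0.3]
width: 0.0846
d [-0.0017  0.0007 -0.0014] rot [ 0.0018 -0.0004 -0.0016] w 0.08494630741488958 F [-0.0429  0.7015  0.4402] t 22.7 q [-0.2614  0.4917  1.8961 -0.0027  0.7537 -0.3971]
```

View pics/both1.png

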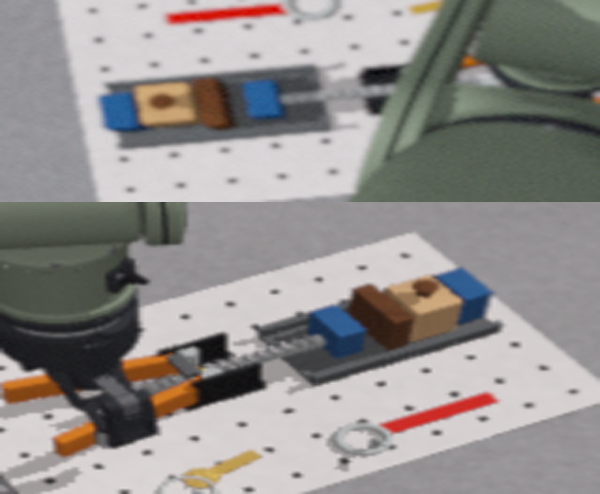

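```bash
python3 -m handwheel '[[[-0.001,0,-0.006],[0.002,0,-0.001],0.085],[[0,0,0],[0,0,0],0.085],[[0,0,0],[0,0,0],0.03],[[0,0,0],[0,0,0],0.03],[[0,0,0],[0,0,0],0.03],[[0,0,0],[0,0,0],0.03],[[0,0,0],[0,0,0],0.03],[[0,0,0],[0,0,0],0.03],[[0,0,0],[0,0,0],0.03],[[0,0,0],[0,0,0],0.03]]' 20
python3 to.py .529 -.130 .028 97.8
```

```text
time_s: 23.7
ee_pos: [0.5304, -0.1315, 0.0292]
ee_rot: [0.657, 0.754, -0.0, 0.001]
contact_force: [-0.7, 0.4, 2.3]
width: 0.0331
d [-0.0014  0.0015 -0.0012] rot [ 0.0014  0.0015 -0.0013] w 0.03308216214260377 F [-0.6538  0.3626  2.2606] t 23.7 q [-0.2636  0.497   1.9012 -0.0014  0.7416 -0.3999]
```

Still at the stop; one more pump.

```bash
python3 -m handwheel '[[[0,0,0],[0,0,0],0.085],[[0,0,0],[0,0,0],0.085],[[0,0,0],[0,0,0],0.085],[[0,0,0],[0,0,0],0.085],[[0,0,0],[0,0,0],0.085],[[0,0,0],[0,0,0],0.085],[[0,0,0],[0,0,0],0.085]]' 20
python3 -m handwheel '[[[0,0,0],[0,0,0],0.03],[[0,0,0],[0,0,0],0.03],[[0,0,0],[0,0,0],0.03],[[0,0,0],[0,0,0],0.03],[[0,0,0],[0,0,0],0.03],[[0,0,0],[0,0,0],0.03],[[0,0,0],[0,0,0],0.03],[[0,0,0],[0,0,0],0.03],[[0,0,0],[0,0,0],0.03],[[0,0,0],[0,0,0],0.03]]' 20
python3 - <<'E'
from h import *
np.set_printoptions(precision=4,suppress=True)
ax=np.array([-.136,.991]); b=np.array([.4977,.104])
for n in ['top','scene']:
    C=cam(n);im,d=imaging.grab_frame(n); cv2.imwrite(f'pics/{n}2.png',im)
    P=cloud(C,d)
    for q in ['block','plate','jaw_face','bed']:
        for r in finder.spot_point(q,n)[:1]:
            p=at_z(C,r['uv'],.01)[:2]-b; print(n,q,round(r['confidence'],2),'bed x,y',p@ax,p@np.array([-ax[1],ax[0]]))
a=cv2.imread('pics/top2.png')[220:310,200:360]; b=cv2.imread('pics/scene2.png')[150:280,280:440]
h=lambda x: cv2.resize(x,(600,int(x.shape[0]*600/x.shape[1]*.6)),interpolation=cv2.INTER_CUBIC)
cv2.imwrite('pics/both2.png',np.vstack([h(a),h(b)]))
E
python3 to.py .529 -.130 .028 97.8
```

```text
time_s: 24.4
ee_pos: [0.53, -0.1313, 0.0287]
ee_rot: [0.657, 0.754, -0.0, 0.0]
contact_force: [0.3, 0.1, 0.2]
width: 0.085
time_s: 25.4
ee_pos: [0.5305, -0.132, 0.0307]
ee_rot: [0.657, 0.754, -0.0, 0.001]
contact_force: [-0.7, -0.7, 1.2]
width: 0.0492
top plate 0.55 bed x,y -0.03578653091109921 0.00797016238279849
top jaw_face 0.75 bed x,y -0.04567893668250228 -0.001271462106995552
top bed 0.81 bed x,y 7.715986531779501e-05 0.0011200548475595383
scene block 0.52 bed x,y -0.015314113353108791 -0.010582961375840423
scene plate 0.7 bed x,y -0.043135141770566564 0.0004769437544207473
scene jaw_face 0.51 bed x,y -0.034370651383197746 0.006187466578616075
scene bed 0.97 bed x,y 0.004253945883328121 0.005227825715966338
d [-0.0015  0.002  -0.0027] rot [ 0.0023  0.0016 -0.0017] w 0.048877998829650396 F [0.5634 0.4879 1.7233] t 25.9 q [-0.2639  0.495   1.8997 -0.0026  0.7448 -0.3998]
```

View pics/both2.png

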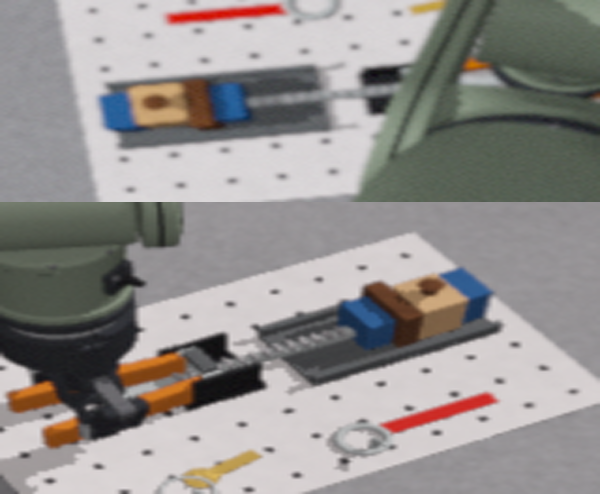

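```bash
python3 -m handwheel '[[[0,0,0],[0,0,0],0.03],[[0,0,0],[0,0,0],0.03],[[0,0,0],[0,0,0],0.03],[[0,0,0],[0,0,0],0.03],[[0,0,0],[0,0,0],0.03],[[0,0,0],[0,0,0],0.03]]' 24
python3 -c "
from h import *
s=arm.state();print(s['width'],s['time_s'],s['contact_force']);arm.sign_off()"
```

```text
time_s: 26.5
ee_pos: [0.5305, -0.132, 0.0309]
ee_rot: [0.657, 0.754, -0.0, 0.001]
contact_force: [-0.2, -0.3, 1.5]
width: 0.0478
0.04779101603124035 26.5 [-0.18075953 -0.33729672  1.53493705]
the job is handed in; nothing more can be done
```

I stood the block by the fixed jaw and released it. I then stood the plate broad face to it and released that too. After that I pumped the levers: three squeezes reached the stop (fingers at 33 mm). The fourth stalled on the wood at about 48 mm. I handed in at 26.5 s with the levers held at a 24 N grip. By the rule in the text that is about 30 N at the jaw, but I could not measure the jaw force itself.

- **Last pictures:** these were taken at a 20 N grip, just before I raised it to 24 N. The top and scene views show jaw, plate, block and fixed jaw closed up in line, and the wood upright and square. I did not look again after that change; the fingers closed about 1 mm further.
- **Where checks disagreed:** the networks' position estimates from those views disagreed by several millimetres. The two views put the plate at x = -36 and -43 mm, and its sideways offset at 8 and 0.5 mm. The scene view had the block 11 mm to the side and the top view did not find it. I relied on the pictures and the stall instead.
- **Other notes:** setting the block down pressed on the bed with about 37 N for a moment. I saw no contact with the bowl, can or case, but did not measure their positions again at the end.

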